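Nudge the stencil plate onto its register pins

TASK

The aluminium stencil plate is riding up on the two brass register pins of the printing board. Without picking it up, push it back square against the dark wooden fence and nudge it sideways along the fence until both its holes drop over the pins, level with the white marks on the fence, and it lies flat on the board. Leave the pots, brushes, tape, tin and scraper where they are.

Things in the scene. Friction and masses are not known exactly. Their poses are not given: they have to be found in the camera images.
- board: Fixed wooden board, 330 (x) x 480 (y) x 18 mm thick. Origin: centre of its underside, on the table; x points away from the robot to the fence, y left, z up. The fence, a dark bar 22 mm wide and 22 mm high above the board, runs along y (460 mm) with its near face at board x = +75 mm; pots and a brush stand on the strip behind it.
- pin_a (a point): Foot of the left brass pin, on the board's surface (18 mm above the table), at board x = +44.5, y = +55 mm. The pin is 8 mm in diameter and 10 mm high, tapering from half its height to a rounded nose. It is hidden under the plate at the start; a white line 3 mm wide across the fence's top and near face marks its y. Axes as the board's.
- pin_b (a point): Foot of the right brass register pin, the same, at board x = +44.5, y = -55 mm, also marked by a white line on the fence.
- fence_mid (a point): Middle of the fence's near face at the board's surface (board x = +75 mm, y = 0). Axes as the board's.
- stencil: Loose aluminium plate, 180 (x) x 280 (y) x 4 mm, 0.3 to 0.65 kg, with seven stone-shaped windows. Origin: centre of its underside; x points to its flat far edge by the fence, y left, z up. At the start its near edge lies on the board and its far strip on the pins (tilt 3.5 degrees), its middle 7 to 14 mm off the fence, up to 55 mm too far left or right, up to 3 degrees askew. 1 to 6 N slide it.
- hole_a (a point): Centre of the left hole, on the plate's underside, plate x = +60, y = +55 mm (30 mm from the far edge): round, 11 mm in diameter. Seated over pin_a it reads the same position as pin_a within about 1.5 mm, with the far edge about 0.5 mm from the fence; while it rides on the pins it is some 10 mm higher.
- hole_b (a point): Centre of the right hole on the plate's underside, plate x = +60, y = -55 mm: a slot 11 mm (plate x) by 17 mm (plate y). When seated it is over pin_b.
- near_lip (a point): Middle of the near edge's outer face, at the plate's underside (plate x = -90, y = 0). The near, left and right edges are turned up into a lip 3 mm thick, its top 16 mm above the underside; here it can be pushed towards the fence. Pulled more than 15 mm from the fence, the plate would come off the pins. Axes as the plate's.
- left_lip (a point): Point of the left edge's outer face, at the plate's underside (plate x = -30, y = +140 mm). The lip here runs from plate x = -90 to +32 mm, 16 mm high, and is pushed to the right (plate -y).
- right_lip (a point): Point of the right edge's outer face, at the plate's underside (plate x = -30, y = -140 mm). The lip here runs from plate x = -90 to +32 mm, 16 mm high, and is pushed to the left (plate +y).
- pot_white: Bystander, to be left where it is. White colour pot with a white lid, 52 mm in diameter, 56 mm high, on the board's strip behind the fence, at its left. Origin: centre of its underside.
- pot_grey: Bystander, to be left where it is. White pot with a grey lid and band, 52 mm in diameter, 56 mm high, on the strip behind the fence, right of the middle. Origin: centre of its underside.
- stencil_brush: Bystander, to be left where it is. Stubby round stencil brush standing on its bristles, 35 mm in diameter, 114 mm high, wooden handle up, on the strip behind the fence, at its right end. Origin: centre of its underside.
- tape: Bystander, to be left where it is. Yellow tape roll lying flat on the table left of the board, 100 mm in diameter, 24 mm high. Origin: centre of its underside.
- tin: Bystander, to be left where it is. Green paint tin on the table right of the board, 73 mm in diameter, 92 mm high. Origin: centre of its underside.
- flat_brush: Bystander, to be left where it is. Blue-handled flat brush, 220 mm long, lying on the table left of the board. Origin: middle of its length, on the table; x along it.
- scraper: Bystander, to be left where it is. Steel scraper with a black handle, 185 mm long, 55 mm wide, lying on the table right of the board. Origin: where handle and blade meet; x towards the blade.

How it is judged:
At the end, for the whole second after the job is handed in: Both holes are over their pins (the round one within 3 mm, the slot within 4 mm) and the plate lies flat on the board: holes and near edge within 2.5 mm of its surface, tilt under 0.015 rad, at rest (horizontal distance between hole_a and pin_a below 0.003 m and z of each of hole_a, near_lip in the frame of pin_a below 0.0025 m and horizontal distance between hole_b and pin_b below 0.004 m and z of hole_b in the frame of pin_b below 0.0025 m and angle between stencil's own z axis and vertical below 0.015 rad and linear speed of stencil below 0.01 m/s); the robot touches nothing.
It fails at once if the plate is picked up (near edge more than 15 mm, or a hole more than 20 mm, above the board) (z of near_lip in the frame of pin_a above 0.015 m or z of any of hole_a, hole_b in the frame of pin_a above 0.02 m).
It fails at once if a pot or the stencil brush behind the fence is moved by more than 20 mm or tipped over (distance of any of pot_white, pot_grey, stencil_brush from where it was at the start of the episode above 0.02 m or angle between any of pot_white, pot_grey, stencil_brush's own z axis and vertical above 0.3 rad).
It fails at once if the tape, tin, flat brush or scraper is moved by more than 20 mm or tipped over (distance of any of tape, tin, flat_brush, scraper from where it was at the start of the episode above 0.02 m or angle between any of tape, tin, scraper's own z axis and vertical above 0.3 rad).
It also fails if it takes over 48 s, if anything falls off the work surface, if the arm or the gripper's body presses on something with over 40 N, if the wrist force passes 120 N, or if a joint passes its speed limit or range.

ROBOT

A 6-joint arm with a two-finger parallel gripper is mounted at the origin on the work surface. World frame = base frame: x ahead of the robot, y to its left, z up, the work surface at z = 0. Lengths are in m, angles in rad, forces in N, time in s.
With the tool pointing down it reaches from about 0.3 to 0.85 m from the base axis. Payload 5.4 kg.
Tool frame: the origin (TCP) lies on the centre line of the jaws, within the pads' length; the fingertips stand 14 mm ahead of it and the grasp point (between the pads) lies 5 mm behind it; z points along the fingers, y is the line along which they close (so a half turn about z gives the same grasp; the last joint's range is limited). The gripper opens to 85 mm and grips with 20 to 120 N. Pads are 22 mm wide; open, the fingers measure 114 mm over their backs; the gripper's body (76 mm by 85 mm) begins 54 mm behind the grasp point. The pads swing forward as they close: fully open they stand 13 mm farther back than shut.
Start: joints at [0.965, 0.158, 1.597, -0, 1.386, -0.21], TCP at [0.222, 0.531, 0.245] pointing down, gripper open.
Joint ranges: [-2.91, 2.91], [-0.94, 2.29], [0.18, 2.7], [-1.29, 4.43], [0.17, 2.64], [-3, 3]. Speed limits (rad/s): [2.57, 2.57, 3.14, 3.14, 3.14, 3.14].

INTERFACE

Orientations are given as [roll, pitch, yaw] about the fixed x, y, z axes, in that order (R = Rz(yaw) Ry(pitch) Rx(roll)).
In Python, from cell import env, imaging gives the robot as it stands.
- The arm moves only by the shell command python3 -m pendant 'ROWS'. ROWS is JSON, a list of rows, each an object with "grip": the gripper command: -1 is shut, 1 is fully open, values between are in proportion; "xyz": the shift along the tool's x, y, z in m, a list of three; "delta_rot": the turn, a rotation vector about the tool's x, y, z in degrees, a list of three. In form: [{"grip": grip, "xyz": [tx, ty, tz], "delta_rot": [rx, ry, rz]}, ...]. A call has 1 to 12 rows; each row is the pose to reach, as a shift and turn from the pose commanded when the call began, along the tool's axes at that moment; what a row does not reach only later rows make up. A row lasts 1/10 s, in which the tool goes at most 50 mm and 8.59 degrees, less where a joint would pass 70% of its speed; a pose out of reach is approached as far as the arm can. A call with a gripper value outside its range is refused whole. The fingers move at their own pace and stop on an object; the grip force is fixed at half the most. Time passes only in rows, so rows that repeat a pose let the fingers close. It gives the time, the measured TCP pose, the force, the opening and the grip force at its end, in the units of the state.
- env.read_state(): the state, without advancing time (a new reading comes with each control period).
- imaging.camera(name): name is "side" or "top"; returns a dict with "frame" (420x560x3 uint8, blue, green, red), "camera_matrix" (3x3 intrinsics, pixels), "k1" (the pictures are not rectified: a ray, as slopes to the right and down, at radius r is drawn at 1 + k1 r^2 times it, then the intrinsics apply), "world_from_camera" (4x4, takes a point from camera to world coordinates). Camera axes: x right, y up, looking along -z (the intrinsics and any distortion apply to the point x, -y, -z); pixel columns grow to the right and rows downward; lengths in m; the calibration is good to about 2 mm. A picture is of the moment at which its call begins. There is no depth.
- env.hand_in(): hands the job in; it is judged then, once.
The state is a dict: "time": time; "q": joint angles; "qvel": joint speeds; "tau": joint torques, N m; "tcp_pos": TCP position; "ee_rot": TCP orientation; "contact_force": force on the tool from outside, world axes, zero at the start; "moment": the same for the moment, N m; "finger_gap": opening from 0.0 (shut) to 1.0 (fully open); "grasp_force": force on a finger pad.
Only numpy, scipy, OpenCV 4.12 (cv2) and the standard library are available. Lean on these libraries where they do the work, as an engineer would, in place of code of your own. Each camera call takes 0.05 s, during which the arm holds its last target. There are 200 camera calls.

## Working session

There is one attempt and no reset: what is moved stays moved. The work goes in short steps, Python scripts to look and compute and a shell command to move; the robot and the scene stay as the last step left them, time stands still between calls to the robot, and variables do not carry over. Pictures are saved under pics/ and viewed, at most 10 in all, crops included, and the job is handed in when it is done.

```bash
mkdir -p pics; cat > h.py <<'E'
import numpy as np, cv2
from cell import env, imaging
def cam(n):
    return imaging.camera(n)
def ray(c,uv):
    K=c["camera_matrix"];k=c["k1"];T=np.array(c["world_from_camera"])
    d=np.linalg.inv(K)@np.array([uv[0],uv[1],1.]);p=d[:2].copy();q=p.copy()
    for _ in range(30): q=p/(1+k*(q@q))
    return T[:3,3],T[:3,:3]@np.array([q[0],-q[1],-1.])
def plane(c,uv,z):
    o,d=ray(c,uv); return o+d*(z-o[2])/d[2]
def tri(c1,a,c2,b):
    o,d=ray(c1,a);p,e=ray(c2,b);d/=np.linalg.norm(d);e/=np.linalg.norm(e)
    s,t=np.linalg.lstsq(np.c_[d,-e],p-o,rcond=None)[0]
    x,y=o+s*d,p+t*e
    return (x+y)/2,np.linalg.norm(x-y)
def proj(c,X):
    T=np.linalg.inv(np.array(c["world_from_camera"]));x=T[:3,:3]@np.array(X)+T[:3,3]
    p=np.array([x[0],-x[1]])/-x[2];p*=1+c["k1"]*(p@p)
    return (np.array(c["camera_matrix"])@np.r_[p,1])[:2]
E
python3 - <<'E'
from h import *
for n in("top","side"):
    c=cam(n);cv2.imwrite(f"pics/{n}0.png",c["frame"]);print(n,np.round(c["world_from_camera"],3).tolist(),c["k1"],c["camera_matrix"][0][0])
s=env.read_state();print(s["tcp_pos"],s["ee_rot"],s["time"],s["finger_gap"])
E
```

```text
top [[0.0, 0.979, -0.203, 0.22], [-1.0, 0.001, 0.005, -0.006], [0.005, 0.203, 0.979, 1.735], [0.0, 0.0, 0.0, 1.0]] -0.16774668955092947 517.5443237362591
side [[0.757, 0.488, -0.434, 0.113], [-0.653, 0.556, -0.514, -0.592], [-0.009, 0.673, 0.74, 0.867], [0.0, 0.0, 0.0, 1.0]] -0.07007234975827879 425.2310820661879
[0.22142256 0.53009142 0.24438314] [-3.13989557e+00 -3.65813187e-04  2.74575321e+00] 0.1 0.9969421144684643
```

View pics/top0.png

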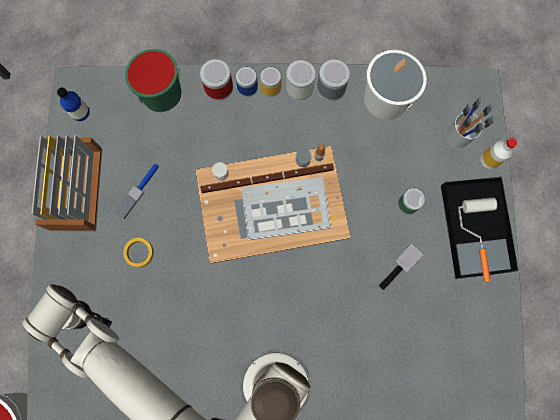

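View pics/side0.png

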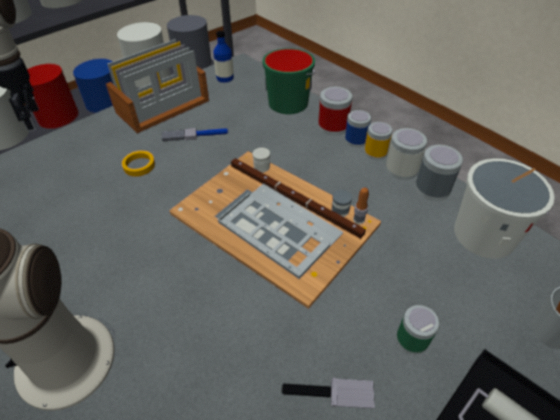

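The overviews show the board at about (272,205) in top and (275,225) in side, with the plate to the right of centre. I'll enlarge both for measuring.

```bash
python3 - <<'E'
from h import *
def crop(n,x,y,w,h,s,f):
    im=cam(n)["frame"][y:y+h,x:x+w];im=cv2.resize(im,None,fx=s,fy=s,interpolation=cv2.INTER_CUBIC)
    for i in range(0,w,20): cv2.putText(im,str(x+i),(i*s,10),0,.35,(0,0,255),1);cv2.line(im,(i*s,12),(i*s,18),(0,0,255))
    for i in range(0,h,20): cv2.putText(im,str(y+i),(0,i*s+4),0,.35,(0,0,255),1)
    cv2.imwrite(f,im)
crop("top",192,145,160,120,5,"pics/t1.png");crop("side",165,145,220,160,3,"pics/s1.png")
E
```

```text
(no output)
```

View pics/t1.png

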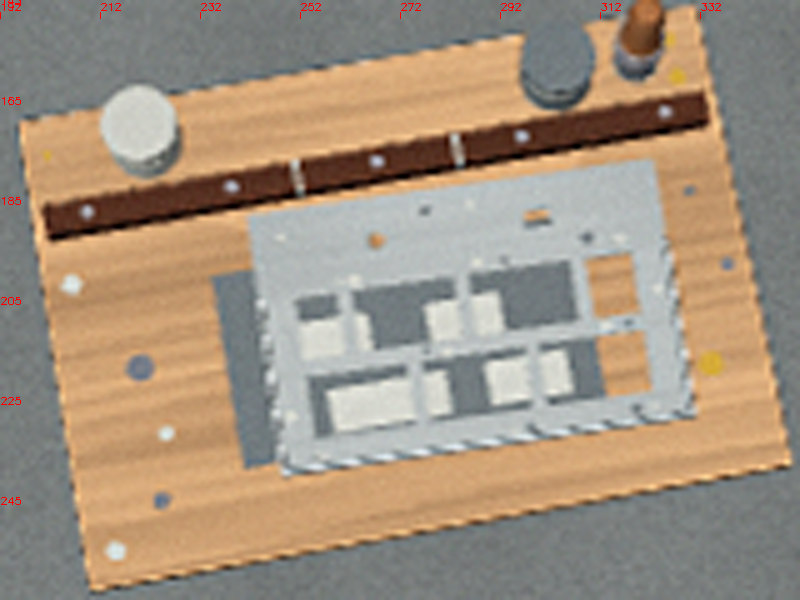

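View pics/s1.png

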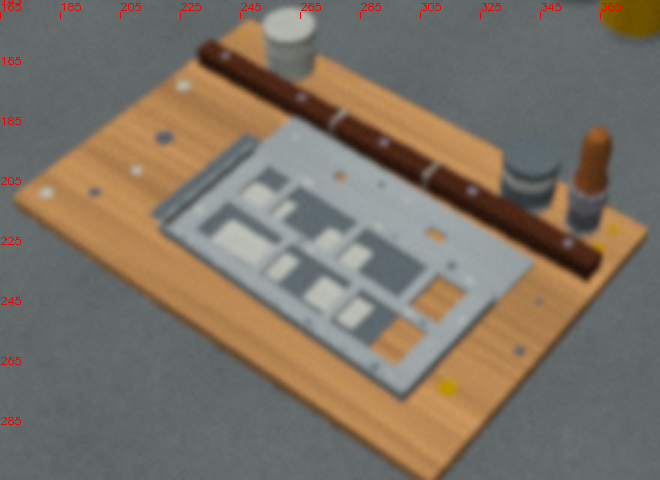

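Crops: in top, the fence marks sit at about (251.5,180) and (283.4,175), and the plate's holes at about (267,193) and (299,188), so the plate is about 50 mm too far right. In side, the holes are at about (278,203) and (310,223), and the marks at (277,184) and (308,202). Next I'll measure these properly.

```bash
cat > meas.py <<'E'
from h import *
def com(c,box,f):
    x,y,w,h=box;im=c["frame"][y:y+h,x:x+w].astype(float);m=np.clip(f(im),0,None)
    v,u=np.mgrid[y:y+h,x:x+w];return np.array([(u*m).sum()/m.sum(),(v*m).sum()/m.sum()])
orange=lambda im:(im[...,2]-im[...,0]-25)
white=lambda im:(im[...,0]-70)   # blue channel: dark wood low
E
python3 - <<'E'
from meas import *
t,s=cam("top"),cam("side")
P=lambda x:np.round(x*1000,1)
# board corners
tc=[(196.4,169.4),(331.6,146),(350,237.6),(210.4,263)]
sc=[(165+245/3,145+20/3),(165+647/3,145+232/3),(165+432/3,145+481/3),(165+12/3,145+200/3)]
for a,b in zip(tc,sc): X,e=tri(t,a,s,b);print("corner",P(X),P(e),P(plane(t,a,.018)),P(plane(s,b,.018)))
for n,c,boxes in(("top",t,[(263,189,9,8),(294,184,11,8)]),("side",s,[(272,199,12,9),(304,217,13,12)])):
    for b in boxes:
        u=com(c,b,orange);print("hole",n,u,P(plane(c,u,.028)))
T=[(192+298/5,145+178/5),(192+457/5,145+151/5)]
S=[(165+338/3,145+117/3),(165+429/3,145+172/3)]
for a,b in zip(T,S):X,e=tri(t,a,s,b);print("mark",P(X),P(e),P(plane(t,a,.04)),P(plane(s,b,.04)))
# plate corners far-left, far-right, near-right, near-left
T=[(192+247/5,145+215/5),(192+652/5,145+160/5),(192+693/5,145+415/5),(192+285/5,145+473/5)]
S=[(165+293/3,145+120/3),(165+533/3,145+262/3),(165+402/3,145+398/3),(165+162/3,145+230/3)]
for a,b in zip(T,S):X,e=tri(t,a,s,b);print("plate",P(X),P(e),P(plane(t,a,.033)),P(plane(s,b,.033)))
E
```

```text
corner [720.  275.8  17.4] 3.8 [721.6 275.   18. ] [717.6 275.6  18. ]
corner [ 807.5 -194.7   14.7] 1.7 [ 807.1 -194.9   18. ] [ 804.  -195.9   18. ]
corner [ 485.5 -251.3   15.9] 3.3 [ 483.7 -250.2   18. ] [ 486.1 -252.8   18. ]
corner [398.9 218.   12.6] 1.4 [397.7 217.5  18. ] [397.8 212.7  18. ]
hole top [266.95068493 192.61917808] [636.5  29.9  28. ]
hole top [298.77753304 187.51101322] [654.5 -78.3  28. ]
hole side [278.1588785 203.6728972] [637.1  30.   28. ]
hole side [309.81848185 223.27392739] [652.9 -79.4  28. ]
mark [677.   81.   40.4] 3.7 [675.4  81.9  40. ] [679.2  80.7  40. ]
mark [695.8 -26.1  36.7] 0.7 [694.5 -25.9  40. ] [693.8 -28.5  40. ]
plate [653.1 117.   26.6] 0.3 [651.3 116.6  33. ] [649.2 111.5  33. ]
plate [ 691.5 -159.7   32. ] 1.8 [ 690.4 -159.1   33. ] [ 691.7 -160.6   33. ]
plate [ 516.2 -184.9   24.5] 1.8 [ 513.9 -183.6   33. ] [ 513.  -189.3   33. ]
plate [477.6  88.8  21.5] 2.7 [474.6  88.6  33. ] [473.9  79.2  33. ]
```

```bash
cat >> h.py <<'E'
from scipy.spatial.transform import Rotation as Ro
C=np.array([.602,.0117]);Y=np.radians(10.2);B=np.array([[np.cos(Y),-np.sin(Y)],[np.sin(Y),np.cos(Y)]])
def b2w(x,y): return C+B@(np.array([x,y])/1000)
def w2b(p): return B.T@(np.array(p)[:2]-C)*1000
def go(x,y,z,yaw=190.2):   # board mm, world z mm -> tool shift
    s=env.read_state();R=Ro.from_euler("xyz",s["ee_rot"]);D=Ro.from_euler("xyz",[180,0,yaw],degrees=True)
    d=np.r_[b2w(x,y),z/1000]-s["tcp_pos"]
    print("shift",np.round(R.inv().apply(d),4),"rot",np.round((R.inv()*D).as_rotvec(degrees=True),2))
def st():
    s=env.read_state();print("t",s["time"],"board",np.round(w2b(s["tcp_pos"]),1),"z",round(s["tcp_pos"][2]*1000,1),"F board",np.round(B.T@s["contact_force"][:2],1),np.round(s["contact_force"][2],1))
E
python3 -c "
from h import *
print(w2b([.497,-.0474]),w2b([.6074,-.172]))
go(-141,-38,90)"
```

```text
[-113.80624699  -39.5720627 ] [ -27.21581051 -181.75299078]
shift [-0.4532 -0.4403  0.1552] rot [-3.000e-02 -2.000e-02 -3.288e+01]
```

```bash
python3 -m pendant '[{"grip":1,"xyz":[-0.453,-0.44,0.155],"delta_rot":[0,0,-32.9]},{"grip":1,"xyz":[-0.453,-0.44,0.155],"delta_rot":[0,0,-32.9]},{"grip":1,"xyz":[-0.453,-0.44,0.155],"delta_rot":[0,0,-32.9]},{"grip":1,"xyz":[-0.453,-0.44,0.155],"delta_rot":[0,0,-32.9]},{"grip":1,"xyz":[-0.453,-0.44,0.155],"delta_rot":[0,0,-32.9]},{"grip":1,"xyz":[-0.453,-0.44,0.155],"delta_rot":[0,0,-32.9]},{"grip":1,"xyz":[-0.453,-0.44,0.155],"delta_rot":[0,0,-32.9]},{"grip":1,"xyz":[-0.453,-0.44,0.155],"delta_rot":[0,0,-32.9]},{"grip":1,"xyz":[-0.453,-0.44,0.155],"delta_rot":[0,0,-32.9]},{"grip":1,"xyz":[-0.453,-0.44,0.155],"delta_rot":[0,0,-32.9]},{"grip":1,"xyz":[-0.453,-0.44,0.155],"delta_rot":[0,0,-32.9]},{"grip":1,"xyz":[-0.453,-0.44,0.155],"delta_rot":[0,0,-32.9]}]'; python3 -c "
from h import *
st();go(-141,-38,60)"
```

```text
time: 1.5
tcp_pos: [0.4456, 0.0067, 0.1059]
ee_rot: [-3.141, 0.001, -2.964]
contact_force: [1.1, 0.6, 1.1]
finger_gap: 0.998
grasp_force: 0.0
t 1.5 board [-154.9   22.7] z 105.9 F board [1.1 0.4] 1.1
shift [-0.0138 -0.0607  0.0459] rot [-0.02  0.06 -0.  ]
```

```bash
python3 -m pendant '[{"grip":1,"xyz":[-0.014,-0.061,0.046],"delta_rot":[0,0,0]},{"grip":1,"xyz":[-0.014,-0.061,0.046],"delta_rot":[0,0,0]},{"grip":1,"xyz":[-0.014,-0.061,0.06],"delta_rot":[0,0,0]},{"grip":1,"xyz":[-0.014,-0.061,0.068],"delta_rot":[0,0,0]},{"grip":1,"xyz":[-0.014,-0.061,0.072],"delta_rot":[0,0,0]},{"grip":1,"xyz":[-0.014,-0.061,0.072],"delta_rot":[0,0,0]}]'; python3 - <<'E'
from h import *
st()
c=cam("side");im=c["frame"][165:285,160:320];cv2.imwrite("pics/s2.png",cv2.resize(im,None,fx=4,fy=4,interpolation=cv2.INTER_CUBIC))
E
```

```text
time: 2.1
tcp_pos: [0.4692, -0.0482, 0.0339]
ee_rot: [3.141, -0.001, -2.962]
contact_force: [0.4, 0.1, 0.0]
finger_gap: 0.996
grasp_force: 0.0
t 2.1 board [-141.3  -35.5] z 33.9 F board [0.4 0. ] 0.0
```

View pics/s2.png

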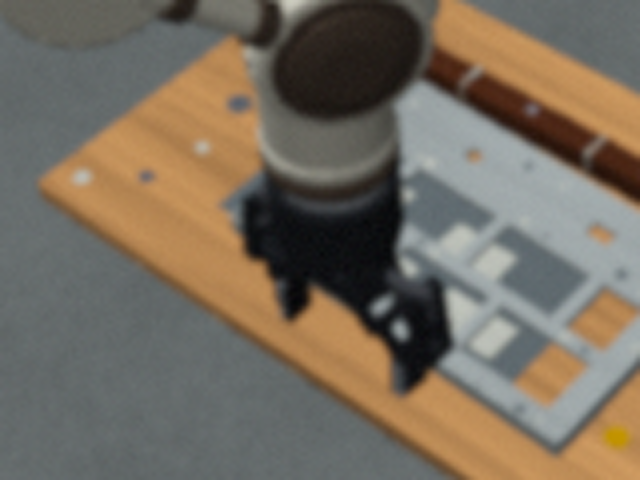

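The two open fingers straddle the near strip in front of the lip, clear of the plate. Next: lower a little and push toward the fence.

```bash
python3 -m pendant '[{"grip":1,"xyz":[0,0,0.004],"delta_rot":[0,0,0]},{"grip":1,"xyz":[0,0,0.007],"delta_rot":[0,0,0]},{"grip":1,"xyz":[0,0,0.009],"delta_rot":[0,0,0]},{"grip":1,"xyz":[-0.005,0,0.009],"delta_rot":[0,0,0]},{"grip":1,"xyz":[-0.010,0,0.009],"delta_rot":[0,0,0]},{"grip":1,"xyz":[-0.013,0,0.009],"delta_rot":[0,0,0]},{"grip":1,"xyz":[-0.013,0,0.009],"delta_rot":[0,0,0]}]'; python3 -c "
from h import *
st()"
python3 -m pendant '[{"grip":1,"xyz":[-0.002,0,0],"delta_rot":[0,0,0]},{"grip":1,"xyz":[-0.004,0,0],"delta_rot":[0,0,0]},{"grip":1,"xyz":[-0.005,0,0],"delta_rot":[0,0,0]},{"grip":1,"xyz":[-0.006,0,0],"delta_rot":[0,0,0]},{"grip":1,"xyz":[-0.006,0,0],"delta_rot":[0,0,0]}]'; python3 -c "
from h import *
st()"
```

```text
time: 2.85
tcp_pos: [0.4832, -0.0466, 0.0253]
ee_rot: [-3.141, 0.001, -2.963]
contact_force: [-0.7, 0.2, 0.5]
finger_gap: 0.995
grasp_force: 0.0
t 2.85 board [-127.3  -36.3] z 25.3 F board [-0.7  0.3] 0.5
time: 3.35
tcp_pos: [0.4883, -0.0454, 0.025]
ee_rot: [3.142, -0.0, -2.963]
contact_force: [-1.8, -1.3, 0.7]
finger_gap: 0.999
grasp_force: 1.0
t 3.35 board [-122.   -36.1] z 25.0 F board [-2. -1.] 0.7
```

Contact starts about where predicted. Now I push on in small steps until the force rises.

```bash
python3 -m pendant '[{"grip":1,"xyz":[-0.002,0,0],"delta_rot":[0,0,0]},{"grip":1,"xyz":[-0.004,0,0],"delta_rot":[0,0,0]},{"grip":1,"xyz":[-0.005,0,0],"delta_rot":[0,0,0]},{"grip":1,"xyz":[-0.005,0,0],"delta_rot":[0,0,0]}]'; python3 -c "
from h import *
st()"
python3 -m pendant '[{"grip":1,"xyz":[-0.001,0,0],"delta_rot":[0,0,0]},{"grip":1,"xyz":[-0.003,0,0],"delta_rot":[0,0,0]},{"grip":1,"xyz":[-0.003,0,0],"delta_rot":[0,0,0]}]'; python3 -c "
from h import *
st()"
```

```text
time: 3.75
tcp_pos: [0.4935, -0.0444, 0.025]
ee_rot: [3.142, 0.001, -2.963]
contact_force: [0.4, -0.8, -0.7]
finger_gap: 0.999
grasp_force: 0.5
t 3.75 board [-116.7  -36. ] z 25.0 F board [ 0.3 -0.8] -0.7
time: 4.05
tcp_pos: [0.4965, -0.044, 0.0251]
ee_rot: [-3.142, 0.0, -2.963]
contact_force: [-0.8, -0.5, -0.6]
finger_gap: 0.997
grasp_force: 0.4
t 4.05 board [-113.7  -36.1] z 25.1 F board [-0.9 -0.4] -0.6
```

```bash
python3 -m pendant '[{"grip":1,"xyz":[-0.001,0,0],"delta_rot":[0,0,0]},{"grip":1,"xyz":[-0.002,0,0],"delta_rot":[0,0,0]},{"grip":1,"xyz":[-0.002,0,0],"delta_rot":[0,0,0]}]'; python3 -c "
from h import *
st()"
python3 -m pendant '[{"grip":1,"xyz":[-0.001,0,0],"delta_rot":[0,0,0]},{"grip":1,"xyz":[-0.002,0,0],"delta_rot":[0,0,0]},{"grip":1,"xyz":[-0.002,0,0],"delta_rot":[0,0,0]}]'; python3 - <<'E'
from h import *
st()
c=cam("top");im=c["frame"][145:265,192:352];cv2.imwrite("pics/t2.png",cv2.resize(im,None,fx=5,fy=5,interpolation=cv2.INTER_CUBIC))
E
```

```text
time: 4.35
tcp_pos: [0.4977, -0.0437, 0.025]
ee_rot: [3.142, -0.001, -2.963]
contact_force: [-3.9, -2.5, 1.9]
finger_gap: 1.003
grasp_force: 2.3
t 4.35 board [-112.5  -36.1] z 25.0 F board [-4.3 -1.7] 1.9
time: 4.65
tcp_pos: [0.4979, -0.0437, 0.0249]
ee_rot: [3.141, -0.006, -2.962]
contact_force: [-12.4, -3.5, 8.6]
finger_gap: 0.999
grasp_force: 6.5
t 4.65 board [-112.2  -36.1] z 24.9 F board [-12.8  -1.2] 8.6
```

View pics/t2.png

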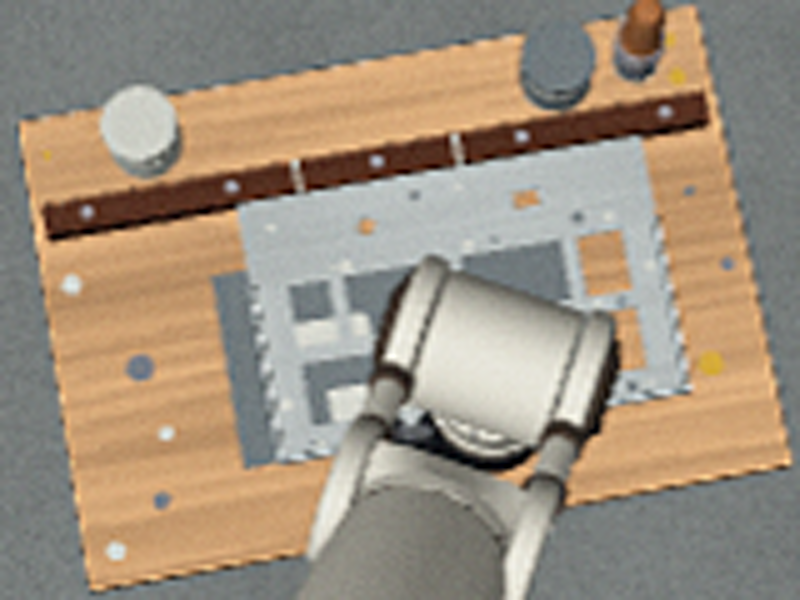

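The plate's far edge is now square against the fence, with the holes at crop (366,226) and (526,198), left of where they were but still short of the marks at (297,178) and (457,150). I'll back off and lift, then measure the holes.

```bash
python3 -m pendant '[{"grip":1,"xyz":[0.01,0,0],"delta_rot":[0,0,0]},{"grip":0,"xyz":[0.025,0,-0.01],"delta_rot":[0,0,0]},{"grip":-1,"xyz":[0.025,0,-0.05],"delta_rot":[0,0,0]},{"grip":-1,"xyz":[0.025,0,-0.06],"delta_rot":[0,0,0]}]'; python3 - <<'E'
from meas import *
t,s=cam("top"),cam("side");st()
for n,c,boxes in(("top",t,[(260,186,10,9),(291,181,12,8)]),):
    for b in boxes:
        u=com(c,b,orange);print("hole",n,u,w2b(plane(c,u,.028)))
for u in[(192+297/5,145+176/5),(192+457/5,145+150/5)]: print("mark",w2b(plane(t,u,.040)))
g=lambda c,q:w2b(plane(c,q,.04))
cr=[(165+338/3,145+117/3),(165+429/3,145+172/3)]
for q in cr: print("mark side",g(s,q))
# predicted side pixels of holes
for y in(11.8,-98.2):
    q=proj(s,np.r_[b2w(44,y),.028]);q=np.round(q).astype(int);u=com(s,(q[0]-7,q[1]-6,14,12),orange);print("hole side",u,w2b(plane(s,u,.028)))
go(-15,-205,80)
E
```

```text
time: 5.1
tcp_pos: [0.478, -0.0485, 0.0886]
ee_rot: [-3.138, 0.007, -2.963]
contact_force: [1.4, -0.6, 1.3]
finger_gap: 0.512
grasp_force: 0.0
t 5.2 board [-133.   -37.1] z 87.3 F board [-0.4 -1.2] -0.9
hole top [264.8891455  189.83140878] [47.98386183 16.99186539]
hole top [296.87484958 184.3465704 ] [ 47.80353747 -93.58543099]
mark [86.20114467 56.50073703]
mark [ 85.08019503 -53.5340522 ]
mark side [88.17589863 54.29170465]
mark side [ 83.21343581 -55.83772785]
hole side [279.25252525 200.53535354] [49.06537475 17.01434274]
hole side [311.60617761 218.92277992] [ 49.3604116  -93.25703155]
shift [-0.1179 -0.168   0.0085] rot [-0.16  0.34  0.02]
```

```bash
python3 -m pendant '[{"grip":-1,"xyz":[-0.12,-0.178,0],"delta_rot":[0,0,0]},{"grip":-1,"xyz":[-0.12,-0.178,0],"delta_rot":[0,0,0]},{"grip":-1,"xyz":[-0.12,-0.178,0],"delta_rot":[0,0,0]},{"grip":-1,"xyz":[-0.12,-0.178,0],"delta_rot":[0,0,0]},{"grip":-1,"xyz":[-0.12,-0.178,0],"delta_rot":[0,0,0]},{"grip":-1,"xyz":[-0.12,-0.178,0.02],"delta_rot":[0,0,0]},{"grip":-1,"xyz":[-0.12,-0.178,0.035],"delta_rot":[0,0,0]},{"grip":-1,"xyz":[-0.12,-0.178,0.043],"delta_rot":[0,0,0]},{"grip":-1,"xyz":[-0.12,-0.178,0.043],"delta_rot":[0,0,0]}]'; python3 -c "
from h import *
st();go(-12,-195,42)"
```

```text
time: 6.1
tcp_pos: [0.6233, -0.2002, 0.0392]
ee_rot: [3.138, -0.004, -2.963]
contact_force: [-0.2, 0.3, 0.7]
finger_gap: -0.0
grasp_force: 0.0
t 6.1 board [ -16.5 -212.3] z 39.2 F board [-0.2  0.3] 0.7
shift [-0.0045  0.0173 -0.0028] rot [ 0.18 -0.21  0.05]
```

```bash
python3 -m pendant '[{"grip":-1,"xyz":[-0.004,0.005,0],"delta_rot":[0,0,0]},{"grip":-1,"xyz":[-0.004,0.010,0],"delta_rot":[0,0,0]},{"grip":-1,"xyz":[-0.004,0.014,0],"delta_rot":[0,0,0]},{"grip":-1,"xyz":[-0.004,0.018,0],"delta_rot":[0,0,0]},{"grip":-1,"xyz":[-0.004,0.021,0],"delta_rot":[0,0,0]},{"grip":-1,"xyz":[-0.004,0.024,0],"delta_rot":[0,0,0]},{"grip":-1,"xyz":[-0.004,0.027,0],"delta_rot":[0,0,0]},{"grip":-1,"xyz":[-0.004,0.030,0],"delta_rot":[0,0,0]},{"grip":-1,"xyz":[-0.004,0.033,0],"delta_rot":[0,0,0]},{"grip":-1,"xyz":[-0.004,0.036,0],"delta_rot":[0,0,0]},{"grip":-1,"xyz":[-0.004,0.036,0],"delta_rot":[0,0,0]}]'; cat > hm.py <<'E'
from meas import *
import sys
def holes(y0,x0=47.5):
    for n in("top","side"):
        c=cam(n)
        for y in(y0,y0-110):
            q=np.round(proj(c,np.r_[b2w(x0,y),.028])).astype(int);u=com(c,(q[0]-5,q[1]-4,11,9),orange);print(n,np.round(u,1),np.round(w2b(plane(c,u,.028)),1))
st();holes(float(sys.argv[1]))
E
python3 hm.py 30
```

```text
time: 7.2
tcp_pos: [0.6228, -0.1651, 0.0422]
ee_rot: [3.141, 0.0, -2.963]
contact_force: [0.3, -0.2, 2.1]
finger_gap: -0.003
grasp_force: 0.6
t 7.2 board [ -10.9 -177.7] z 42.2 F board [ 0.2 -0.3] 2.1
top [260.9 190.7] [47.5 30.8]
top [292.7 185.1] [ 47.5 -79.2]
side [275.2 198.4] [48.5 30.9]
side [nan nan] [nan nan]meas.py:4: RuntimeWarning: invalid value encountered in scalar divide
  v,u=np.mgrid[y:y+h,x:x+w];return np.array([(u*m).sum()/m.sum(),(v*m).sum()/m.sum()])
```

Still square after the push: both holes at board x 47.5, y 30.8 and -79.2. About 24 mm to go.

```bash
python3 -m pendant '[{"grip":-1,"xyz":[0,0.002,0.001],"delta_rot":[0,0,0]},{"grip":-1,"xyz":[0,0.004,0.002],"delta_rot":[0,0,0]},{"grip":-1,"xyz":[0,0.006,0.002],"delta_rot":[0,0,0]},{"grip":-1,"xyz":[0,0.008,0.002],"delta_rot":[0,0,0]},{"grip":-1,"xyz":[0,0.010,0.002],"delta_rot":[0,0,0]},{"grip":-1,"xyz":[0,0.012,0.002],"delta_rot":[0,0,0]},{"grip":-1,"xyz":[0,0.014,0.002],"delta_rot":[0,0,0]},{"grip":-1,"xyz":[0,0.016,0.002],"delta_rot":[0,0,0]},{"grip":-1,"xyz":[0,0.018,0.002],"delta_rot":[0,0,0]},{"grip":-1,"xyz":[0,0.019,0.002],"delta_rot":[0,0,0]},{"grip":-1,"xyz":[0,0.019,0.002],"delta_rot":[0,0,0]}]'; python3 hm.py 49.5 2>/dev/null
```

```text
time: 8.4
tcp_pos: [0.6187, -0.1458, 0.0392]
ee_rot: [3.14, -0.001, -2.963]
contact_force: [0.7, -1.4, 0.7]
finger_gap: -0.001
grasp_force: 1.0
t 8.4 board [ -11.5 -157.9] z 39.2 F board [ 0.5 -1.6] 0.7
top [255.1 191.8] [47.  50.8]
top [287.  186.3] [ 46.9 -59.1]
side [269.8 195.4] [48.1 50.4]
side [nan nan] [nan nan]
```

```bash
python3 -m pendant '[{"grip":-1,"xyz":[0,0.001,0],"delta_rot":[0,0,0]},{"grip":-1,"xyz":[0,0.002,0],"delta_rot":[0,0,0]},{"grip":-1,"xyz":[0,0.003,0],"delta_rot":[0,0,0]},{"grip":-1,"xyz":[0,0.003,0],"delta_rot":[0,0,0]}]'; python3 hm.py 53 2>/dev/null
python3 -m pendant '[{"grip":-1,"xyz":[0,0.001,0],"delta_rot":[0,0,0]},{"grip":-1,"xyz":[0,0.0015,0],"delta_rot":[0,0,0]},{"grip":-1,"xyz":[0,0.0015,0],"delta_rot":[0,0,0]}]'; python3 hm.py 54.5 2>/dev/null
```

```text
time: 8.9
tcp_pos: [0.6183, -0.143, 0.0396]
ee_rot: [3.14, -0.001, -2.963]
contact_force: [-0.5, -0.1, 0.5]
finger_gap: 0.001
grasp_force: 0.0
t 8.9 board [ -11.3 -155.2] z 39.6 F board [-0.5 -0. ] 0.5
top [253.6 193. ] [43.9 56.7]
top [285.4 187.2] [ 44.8 -53.3]
side [267.9 196.2] [42.5 52.5]
side [nan nan] [nan nan]
time: 9.3
tcp_pos: [0.6185, -0.1421, 0.0399]
ee_rot: [3.141, -0.0, -2.963]
contact_force: [0.5, -0.6, -0.3]
finger_gap: -0.001
grasp_force: 0.0
t 9.3 board [ -11.  -154.3] z 39.9 F board [ 0.4 -0.7] -0.3
top [253.6 193. ] [43.9 56.7]
top [285.4 187.2] [ 44.8 -53.3]
side [267.9 196.2] [42.4 52.5]
side [nan nan] [nan nan]
```

The apparent hole positions jumped and contact was lost, which points to the plate having dropped onto the pins. I'll retreat and check its height from both views.

```bash
python3 -m pendant '[{"grip":-1,"xyz":[0,-0.01,0],"delta_rot":[0,0,0]},{"grip":-1,"xyz":[0,-0.025,0],"delta_rot":[0,0,0]},{"grip":-1,"xyz":[0,-0.04,-0.04],"delta_rot":[0,0,0]},{"grip":-1,"xyz":[0.05,-0.06,-0.08],"delta_rot":[0,0,0]},{"grip":-1,"xyz":[0.10,-0.06,-0.13],"delta_rot":[0,0,0]},{"grip":-1,"xyz":[0.15,-0.06,-0.18],"delta_rot":[0,0,0]},{"grip":-1,"xyz":[0.20,-0.06,-0.2],"delta_rot":[0,0,0]},{"grip":-1,"xyz":[0.20,-0.06,-0.2],"delta_rot":[0,0,0]}]'; python3 - <<'E'
from meas import *
c={n:cam(n) for n in("top","side")};st()
for y in(55,-55):
    U=[]
    for n in c:
        q=np.round(proj(c[n],np.r_[b2w(44.5,y),.022])).astype(int);u=com(c[n],(q[0]-5,q[1]-4,11,9),orange);U.append(u)
        print(y,n,q,np.round(u,1),np.round(w2b(plane(c[n],u,.022)),1))
    X,e=tri(c["top"],U[0],c["side"],U[1]);print(w2b(X),X[2]*1000,e*1000)
a=cv2.resize(c["top"]["frame"][155:255,192:352],None,fx=5,fy=5,interpolation=cv2.INTER_CUBIC)
cv2.imwrite("pics/t3.png",a)
b=cv2.resize(c["side"]["frame"][160:285,180:360],None,fx=4.4,fy=4.4,interpolation=cv2.INTER_CUBIC);cv2.imwrite("pics/s3.png",b)
E
```

```text
time: 10.2
tcp_pos: [0.4386, -0.237, 0.2367]
ee_rot: [-3.14, 0.001, -2.964]
contact_force: [0.1, -1.1, 0.3]
finger_gap: -0.001
grasp_force: 0.0
t 10.3 board [-205.1 -217.7] z 240.1 F board [ 1.9 -0.8] -0.3
55 top [254 193] [253.6 193. ] [45.3 56.7]
55 side [268 197] [nan nan] [nan nan]
 ** On entry to DLASCL parameter number  4 had an illegal value
 ** On entry to DLASCL parameter number  4 had an illegal value
 ** On entry to DLASCL parameter number  4 had an illegal value
 ** On entry to DLASCL parameter number  4 had an illegal value
 ** On entry to DLASCL parameter number  5 had an illegal value
 ** On entry to DLASCL parameter number  4 had an illegal valuemeas.py:4: RuntimeWarning: invalid value encountered in scalar divide
  v,u=np.mgrid[y:y+h,x:x+w];return np.array([(u*m).sum()/m.sum(),(v*m).sum()/m.sum()])
Traceback (most recent call last):
  File "h.py", line 14, in tri
    s,t=np.linalg.lstsq(np.c_[d,-e],p-o,rcond=None)[0]
        ~~~~~~~~~~~~~~~^^^^^^^^^^^^^^^^^^^^^^^^^^^^
numpy.linalg.LinAlgError: SVD did not converge in Linear Least Squares
```

```bash
python3 -m pendant '[{"grip":-1,"xyz":[0.08,0.35,-0.08],"delta_rot":[0,0,0]},{"grip":-1,"xyz":[0.08,0.35,-0.08],"delta_rot":[0,0,0]},{"grip":-1,"xyz":[0.08,0.35,-0.08],"delta_rot":[0,0,0]},{"grip":-1,"xyz":[0.08,0.35,-0.08],"delta_rot":[0,0,0]},{"grip":-1,"xyz":[0.08,0.35,-0.08],"delta_rot":[0,0,0]},{"grip":-1,"xyz":[0.08,0.35,-0.08],"delta_rot":[0,0,0]},{"grip":-1,"xyz":[0.08,0.35,-0.08],"delta_rot":[0,0,0]},{"grip":-1,"xyz":[0.08,0.35,-0.08],"delta_rot":[0,0,0]},{"grip":-1,"xyz":[0.08,0.35,-0.08],"delta_rot":[0,0,0]},{"grip":-1,"xyz":[0.08,0.35,-0.08],"delta_rot":[0,0,0]}]' | head -2; python3 - <<'E'
from meas import *
c={n:cam(n) for n in("top","side")};st()
a=cv2.resize(c["top"]["frame"][155:255,192:352],None,fx=5,fy=5,interpolation=cv2.INTER_CUBIC)
cv2.imwrite("pics/t3.png",a)
b=cv2.resize(c["side"]["frame"][160:285,180:360],None,fx=4.4,fy=4.4,interpolation=cv2.INTER_CUBIC);cv2.imwrite("pics/s3.png",b)
for y in(55,-55):
    U=[]
    for n in c:
        q=np.round(proj(c[n],np.r_[b2w(44.5,y),.022])).astype(int);u=com(c[n],(q[0]-5,q[1]-4,11,9),orange);U.append(u)
        print(y,n,q,np.round(u,1),np.round(w2b(plane(c[n],u,.022)),1))
    if np.isfinite(U).all(): X,e=tri(c["top"],U[0],c["side"],U[1]);print(w2b(X),X[2]*1000,e*1000)
E
```

```text
time: 11.3
tcp_pos: [0.2997, 0.0944, 0.3148]
t 11.4 board [-283.   134.4] z 314.4 F board [0.1 0.1] 0.7
55 top [254 193] [253.6 193. ] [45.4 56.8]
55 side [268 197] [267.9 196.2] [47.1 56.5]
[45.83732155 56.33761291] 22.791297984225743 1.458883686517788
-55 top [286 188] [285.4 187.2] [ 46.3 -53.6]
-55 side [299 215] [299.6 214.6] [ 46.5 -55.7]
[ 47.43089206 -54.22336723] 19.907776929899313 1.4755950330338465
```

View pics/t3.png

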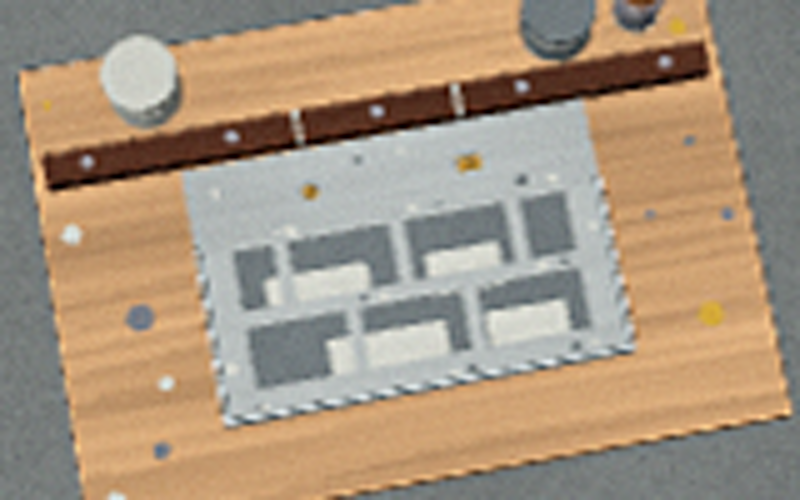

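View pics/s3.png

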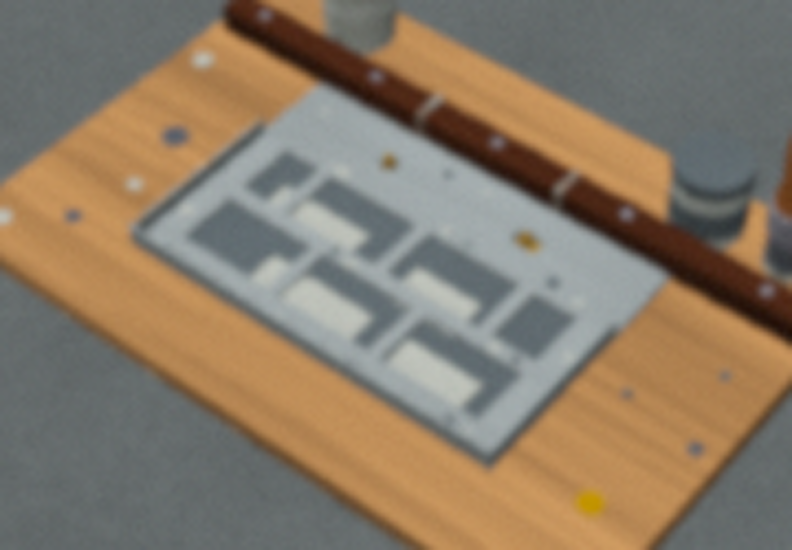

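Both views show brass pins in both holes: top crop (310,191) and (468,162), side crop (389,161) and (527,240). The holes are level with the white marks, and they triangulate to 20–23 mm above the table, which matches the top of a plate lying flat (22 mm). The plate is seated and the arm is clear of everything.

```bash
python3 -c "
from cell import env
print(env.hand_in())"
```

```text
the job is handed in; nothing more can be done
None
```

I pushed the stencil square to the fence and slid it left until both holes dropped over the pins; it lay flat in the last pictures, and I handed the job in at about 11.4 s (no verdict was returned).

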